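Load a label roll on the slanted unwinder and fit its keeper bar

TASK

Load the label unwinder: slide the label roll over the slanted shaft and guide it down until it sits flat on the turntable, without letting it drop. Then lay the keeper bar across the roll, bedded in the slots of the two forked posts with its red grip outward, and let go. Leave the stapler, the tape measure and the parcel where they are.

Things in the scene. Friction and masses are not known exactly. Their poses are not given: they have to be found in the camera images.
- deck: slanted grey deck of the label unwinder, 226 wide x 150 long, on a stand fixed to the bench. Origin: on its surface on the shaft axis (52 above the bench). z runs out along the shaft and leans 30 degrees from vertical, towards the robot's near right; x points up the slope, y level across it. At y = +88 and -88 stands a dark steel forked post, 42 along x, 8 thick, 78 tall along z
- shaft_foot (a point): on the shaft axis at the turntable's surface (deck z = 6); axes as the deck's. The turntable is an aluminium disc of diameter 88 that turns freely. The steel shaft on it has diameter 23 and stands 54 above the disc; its last 8.5 tapers to diameter 15
- shaft_top (a point): centre of the shaft's free end (54 from shaft_foot); axes as the deck's
- bar_seat (a point): midpoint between the floors of the two posts' slots (deck x = 0, y = 0, z = 64), 4 beyond the shaft's end; axes as the deck's. Each post's slot opens at its outer end, is 20 wide in x (30 at its flared mouth) and 14 deep, and runs through along y. The bar's underside belongs here
- roll: white label roll with a brown core, outer diameter 56, bore 26 right through, 50 high; either end may go first. It stands on end on the bench. Origin: centre of its lower end; z along its axis
- roll_center (a point): middle of the label roll, on its axis, 25 above its lower end
- bar: aluminium keeper bar, 16 wide (x), 203 long (y), 10 thick, the same turned end for end, lying red grip up on its black end plates. Plates 26 x 4 x 22, inner faces 195 apart (they go outside the posts). Origin: middle of the bar, level with the plates' lower edge; the bar's underside is 6 above it. z up through the grip
- bar_mid (a point): middle of the keeper bar's underside (6 above the plates' lower edge); axes as the bar's
- bar_grip (a point): inside the red grip block, 24 above the bar's origin. The block is 16 wide (x, flush with the bar's sides) and 36 long (y), in the bar's middle, and its top is 35 above the origin
- stapler: red and black desk stapler, 32 x 142 x 54, a bystander; origin centre of its underside
- tape_measure: yellow tape measure, 35 x 66 x 64, a bystander; origin centre of its underside
- next_parcel: small cardboard parcel, 93 x 123 x 64, a bystander; origin centre of its underside
Things that resemble listed ones, but are neither listed nor needed, are in the scene too. Several things look just like the roll: the one meant starts farthest from the robot's base.

How it is judged:
By the outcome, as a careful person would: the job done as asked, in the order asked, and still so for the second after the job is handed in, with the robot touching nothing.
It also fails if it takes over 62 s, if anything falls off the work surface, if the arm or the gripper's body presses on something with over 40 N, if the wrist force passes 120 N, or if a joint passes its speed limit or range.

ROBOT

A 6-joint arm with a two-finger parallel gripper is mounted at the origin on a cart in front of the work surface, level with it; the furniture and walls round the work are solid. World frame = base frame: x ahead of the robot, y to its left, z up, the work surface at z = 0. Lengths are in mm, angles in rad, forces in N, time in s.
With the tool pointing down it reaches from about 275 to 875 mm from the base axis. Payload 12.5 kg.
Tool frame: the origin (TCP) lies at the very end of the fingers, on their centre line; the grasp point (between the pads) lies 19 mm behind it; z points along the fingers, y is the direction in which the jaws open and shut (so a half turn about z gives the same grasp; the last joint's range is limited). The gripper opens to 85 mm and grips with 20 to 120 N. Pads are 22 mm wide; open, the fingers measure 114 mm over their backs; the gripper's body (76 mm by 85 mm) begins 54 mm behind the grasp point. The pads swing forward as they close: fully open they stand 13 mm farther back than shut.
Start: joints at [1.248, 0.351, 1.652, -0, 1.139, -0.085], TCP at [129.529, 534.515, 193.49] pointing down, gripper open.
Joint ranges: [-2.75, 2.75], [-0.79, 2.1], [0.01, 2.65], [-1.57, 4.71], [0.07, 3.14], [-2.87, 2.87]. Speed limits (rad/s): [2.22, 2.22, 2.79, 3.14, 3.14, 3.14].

INTERFACE

Orientations are given as [roll, pitch, yaw] about the fixed x, y, z axes, in that order (R = Rz(yaw) Ry(pitch) Rx(roll)).
In Python, from plant import ctrl, capture, camera_params, job gives the robot as it stands. The module is installed in compiled form; this text tells all that it offers.
- The arm moves only by the tool carry_out, never from a script. Its argument "commands" is a list of rows, each an object of numbers: "tx", "ty", "tz": the shift along the tool's x, y, z in mm; "rx", "ry", "rz": the turn, a rotation vector about the tool's x, y, z in degrees; "grip": the finger opening in mm, from 0 to 85.4. A call has 1 to 20 rows; each row is the pose to reach, as a shift and turn from the pose measured when the call began, along the tool's axes at that moment; what a row does not reach only later rows make up. A row lasts 1/8 s, in which the tool goes at most 62.5 mm and 10.7 degrees, less where a joint would pass 70% of its speed; a pose out of reach is approached as far as the arm can. A call with a gripper value outside its range is refused whole. The fingers move at their own pace and stop on an object; "squeeze" is the grip in N (left out, the last holds). Time passes only in rows, so rows that repeat a pose let the fingers close. It gives the time, the measured TCP pose, the force and the opening at its end, in the units of the state.
- ctrl.read_state(): the state, without advancing time (a new reading comes with each control period).
- capture(name): name is "scene" or "top" or "wrist"; returns the picture (480x640x3 uint8, red, green, blue); there is no depth.
- camera_params(name): a dict with "fx", "fy", "cx", "cy" (pixels), "cam_to_world" (4x4, takes a point from camera to world coordinates). Camera axes: x right, y up, looking along -z (the intrinsics and any distortion apply to the point x, -y, -z); pixel columns grow to the right and rows downward; lengths in mm; the calibration is good to about 2 mm. A picture is of the moment at which its call begins: read the wrist's pose just before it. camera_params takes no time and is no camera call; for the wrist camera it gives the pose at the moment of the call.
- job.sign_off(): hands the job in, once; it reports no verdict.
The state is a dict: "time_s": time; "joint_pos": joint angles; "qvel": joint speeds; "joint_efforts": joint torques, N m; "position": TCP position; "ee_rot": TCP orientation; "ft_force": force on the tool from outside, world axes, zero at the start; "torque": the same for the moment, N m; "gripper_width": finger opening in mm.
Only numpy, scipy, OpenCV 4.12 (cv2) and the standard library are available. Lean on these libraries where they do the work, as an engineer would, in place of code of your own. Each camera call takes 0.05 s, during which the arm holds its last target. There are 200 camera calls.

## Working session

There is one attempt and no reset: what is moved stays moved. The work goes in short steps, Python scripts to look and compute and a tool call to move; the robot and the scene stay as the last step left them, time stands still between calls to the robot, and variables do not carry over. Pictures are saved under pics/ and viewed, about 8 in all and at most 12, crops included, and the job is handed in when it is done.

Besides the shell and the picture viewer there is one more tool, called by a JSON object that holds its "name" and its "arguments", one argument or row to a line. carry_out: Moves the arm, as the interface text tells. Its arguments: {"type":"object","properties":{"commands":{"type":"array"},"squeeze":{"type":"number"}},"required":["commands"]}

```bash
mkdir -p pics; python3 - <<'E'
from plant import ctrl,capture,camera_params
import cv2,numpy as np
for n in("scene","top"):
    im=capture(n); cv2.imwrite(f"pics/{n}0.png",im[...,::-1])
    p=camera_params(n); print(n,{k:(np.round(v,3).tolist()) for k,v in p.items()})
p=camera_params("wrist");print({k:(np.round(v,3).tolist()) for k,v in p.items()})
print(ctrl.read_state())
E
```

```text
scene {'fx': 462.533, 'fy': 462.533, 'cx': 315.385, 'cy': 231.712, 'cam_to_world': [[0.629, 0.39, -0.672, -188.798], [-0.777, 0.312, -0.546, -686.652], [-0.003, 0.866, 0.5, 658.683], [0.0, 0.0, 0.0, 1.0]]}
top {'fx': 572.087, 'fy': 572.087, 'cx': 320.512, 'cy': 235.266, 'cam_to_world': [[0.004, 0.998, -0.06, 477.867], [-1.0, 0.004, 0.002, -95.033], [0.003, 0.06, 0.998, 1437.345], [0.0, 0.0, 0.0, 1.0]]}
{'fx': 371.359, 'fy': 371.359, 'cx': 318.903, 'cy': 230.289, 'cam_to_world': [[0.236, -0.928, -0.288, 55.32], [0.972, 0.225, 0.071, 551.616], [-0.002, -0.297, 0.955, 374.443], [0.0, 0.0, 0.0, 1.0]]}
{'time_s': 0.1, 'joint_pos': array([ 1.24842889e+00,  3.51183880e-01,  1.65232283e+00, -1.72854152e-07,
        1.13905941e+00, -8.45604178e-02]), 'qvel': array([-0.00070652, -0.00088884, -0.00245822, -0.00032381, -0.0030423 ,
       -0.00017199]), 'joint_efforts': array([ 1.78301241e-03, -5.06834149e+01, -2.91877717e+01, -8.61009585e-05,
        2.53396283e-03,  6.19827415e-05]), 'position': array([129.42122964, 534.24095585, 193.02559314]), 'ee_rot': array([-3.14062265e+00, -8.20624816e-05,  2.90378567e+00]), 'ft_force': array([-0.25660015,  0.2388335 , -0.44426577]), 'torque': array([0.04266566, 0.01439653, 0.01285322]), 'gripper_width': 85.28287466291721}
```

View pics/scene0.png

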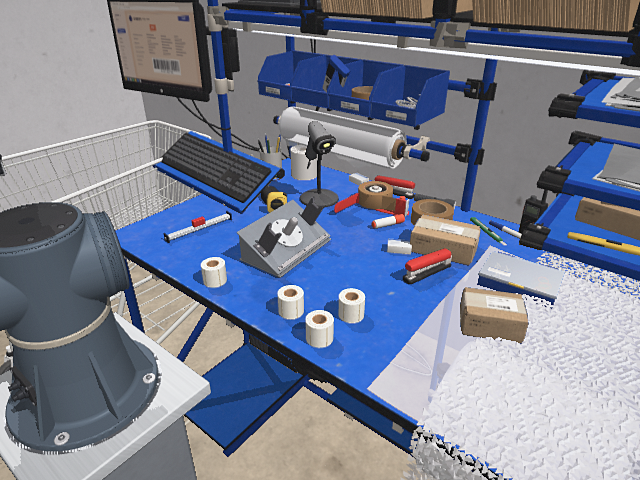

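View pics/top0.png

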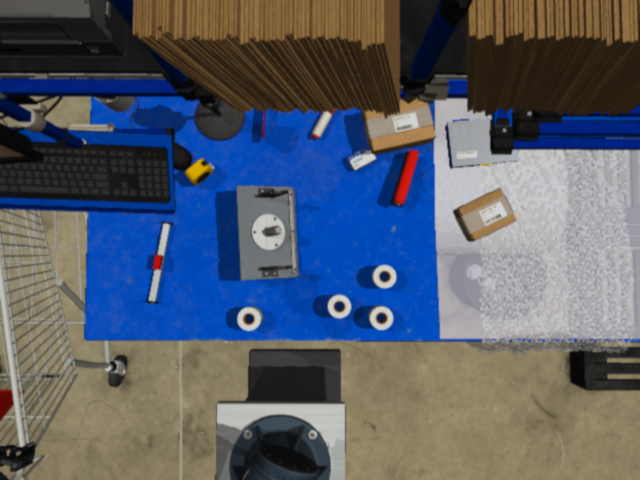

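```bash
python3 - <<'E'
import cv2,numpy as np
t=cv2.imread("pics/top0.png");s=cv2.imread("pics/scene0.png")
a=cv2.resize(t[180:285,230:305],None,fx=5,fy=5,interpolation=cv2.INTER_CUBIC)
b=cv2.resize(s[190:280,235:335],None,fx=4.2,fy=4.2,interpolation=cv2.INTER_CUBIC)
m=np.zeros((525,375+420,3),np.uint8);m[:,:375]=a;m[:378,375:]=b
cv2.imwrite("pics/deck.png",m)
E
```

```text
(no output)
```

View pics/deck.png

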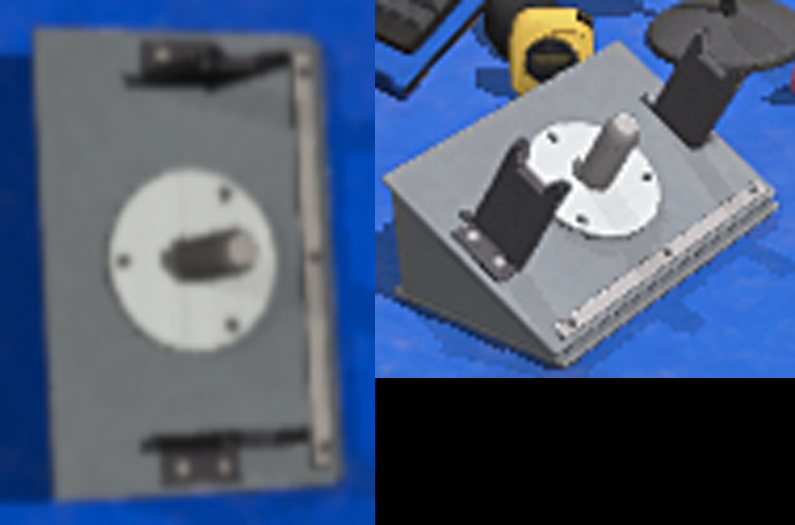

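```bash
cat > h.py <<'E'
import numpy as np,cv2
from scipy.optimize import least_squares
from scipy.spatial.transform import Rotation as R
from plant import ctrl,capture,camera_params
def proj(p,P):
    T=np.linalg.inv(p["cam_to_world"]);c=np.atleast_2d(P)@T[:3,:3].T+T[:3,3]
    return np.c_[p["cx"]+p["fx"]*c[:,0]/-c[:,2],p["cy"]-p["fy"]*c[:,1]/-c[:,2]]
def ray(p,uv,z):
    T=np.array(p["cam_to_world"]);d=T[:3,:3]@[(uv[0]-p["cx"])/p["fx"],-(uv[1]-p["cy"])/p["fy"],-1]
    return T[:3,3]+d*(z-T[2,3])/d[2]
def deckR(psi):return R.from_euler("zy",[psi,-np.pi/6]).as_matrix()
E
python3 - <<'E'
from h import *
t=camera_params("top");s=camera_params("scene")
T=lambda u,v:(t,u/5+230,v/5+180);S=lambda u,v:(s,(u-375)/4.2+235,v/4.2+190)
obs=[((0,0,6),T(192.5,260),3),((0,0,60),T(243,247),2),((0,0,6),S(594,180),3),((0,0,60),S(625,122),2),
(('u',113,0),S(385,180),1),(('u',-113,0),S(618,42),1),(('u',-113,0),T(35,28),1),(('u',113,0),T(55,500),1),
((18,88,78),S(522,142),1),((-18,88,78),S(567,183),1),((18,-88,78),S(698,38),1),((-18,-88,78),T(290,57),1),((-18,88,78),T(308,435),1)]
def f(v,w=True):
    r=[]
    for P,(c,a,b),k in obs:
        P=np.array([v[3] if P[0]=='u' else P[0],P[1],P[2]],float)
        e=proj(c,np.r_[v[0],v[1],52]+deckR(v[2])@P)[0]-[a,b]
        r+=list(e*k if w else e)
    return np.array(r)
q=least_squares(f,[450,50,1.57,75],loss="soft_l1");print(q.x,np.degrees(q.x[2]));print(f(q.x,False).reshape(-1,2).round(1))
for u in[(250,318.5),(339,306),(385,276.5),(381,318)]:
    P=ray(t,u,50);print("roll",P.round(),np.hypot(P[0],P[1]).round())
for u in[(165,225),(153,301),(158,262)]:print("bar",ray(t,u,18).round())
for u,n in[((201,171),"tape"),((405,178),"stap")]:print(n,ray(t,u,50).round())
print("roll3 in scene",proj(s,ray(t,(385,276.5),50)),proj(s,ray(t,(158,262),35)))
E
```

```text
[595.78635396  -0.5981958  -29.81071834 105.5172062 ] -1708.0283452569267
[[ 11.6  -9.9]
 [  0.1   2.6]
 [ 13.   -0.6]
 [ -1.8   1.3]
 [  9.9  22.7]
 [  0.   -8.7]
 [ -4.6  -6.9]
 [  0.2 -17.2]
 [ -4.9  18.3]
 [ -4.5  13. ]
 [ -8.7 -11.2]
 [ -4.3   8.7]
 [ -3.5   1.4]]
roll [360.  71.  50.] 367.0
roll [ 391. -144.   50.] 417.0
roll [ 462. -255.   50.] 528.0
roll [ 363. -245.   50.] 438.0
bar [588. 288.  18.]
bar [400. 314.  18.]
bar [496. 304.  18.]
tape [718. 194.  50.]
stap [ 703. -305.   50.]
roll3 in scene [[351.39304835 296.99099832]] [[197.65020619 219.4012053 ]]
```

```bash
sed -i 's/"zy"/"ZY"/' h.py; python3 - <<'E'
from h import *
t=camera_params("top");s=camera_params("scene")
T=lambda u,v:(t,u/5+230,v/5+180);S=lambda u,v:(s,(u-375)/4.2+235,v/4.2+190)
obs=[((0,0,6),T(192.5,260),3),((0,0,60),T(243,247),2),((0,0,6),S(594,180),3),((0,0,60),S(625,122),2),
(('u',113,0),S(385,180),1),(('u',-113,0),S(618,42),1),(('u',-113,0),T(35,28),1),(('u',113,0),T(55,500),1),
((18,88,78),S(522,142),1),((-18,88,78),S(567,183),1),((18,-88,78),S(698,38),1),((-18,-88,78),T(290,57),1),((-18,88,78),T(308,435),1)]
def f(v,w=True):
    r=[]
    for P,(c,a,b),k in obs:
        P=np.array([v[3] if P[0]=='u' else P[0],P[1],P[2]],float)
        e=proj(c,np.r_[v[0],v[1],52]+deckR(v[2])@P)[0]-[a,b]
        r+=list(e*k if w else e)
    return np.array(r)
q=least_squares(f,[550,50,1.57,75],loss="soft_l1");print(q.x,np.degrees(q.x[2]));print(f(q.x,False).reshape(-1,2).round(1))
E
```

```text
[569.61312715  29.01971467   1.63762569  73.12406846] 93.8290402583059
[[ 0.5 -0.4]
 [ 0.2  0.1]
 [-0.6 -0.3]
 [-0.1  0.5]
 [-0.9 -0.2]
 [-0.3 -0.5]
 [ 0.2 -0.6]
 [ 1.5  0.3]
 [-0.8  0.4]
 [-0.9  1. ]
 [ 0.6 -1.5]
 [-1.1 -0.3]
 [-0.1 -0.5]]
```

```bash
cat >> h.py <<'E'
D=dict(o=np.array([569.6,29.0,52]),psi=np.radians(93.83))
def go(pos,Rm):
    s=ctrl.read_state();Rt=R.from_euler("xyz",s["ee_rot"]);M=R.from_matrix(Rm)
    d=Rt.inv().apply(np.array(pos)-s["position"]);w=(Rt.inv()*M).as_rotvec(degrees=True)
    print("t",d.round(1),"r",w.round(1),"rows",max(np.linalg.norm(d)/62.5,np.linalg.norm(w)/10.7).round(1),"time",round(s["time_s"],2))
def rollR(psi=None):
    d=deckR(D["psi"] if psi is None else psi);return np.c_[d[:,0],-d[:,1],-d[:,2]]
def barR(psi=None):
    d=deckR(D["psi"] if psi is None else psi);return np.c_[d[:,1],d[:,0],-d[:,2]]
def down(yaw):return R.from_euler("xyz",[np.pi,0,yaw]).as_matrix()
def dk(x,y,z):return D["o"]+deckR(D["psi"])@[x,y,z]
E
python3 -c "
from h import *
go(dk(0,0,160),rollR())"
```

```text
t [-570.8 -463.6    2.9] r [-19.   25.9  70.8] rows 11.8 time 0.1
```

{"name": "carry_out", "arguments": {
  "commands": [
    {"tx": -285,"ty": -232,"tz": -25},
    {"tx": -285,"ty": -232,"tz": -25},
    {"tx": -285,"ty": -232,"tz": -25},
    {"tx": -285,"ty": -232,"tz": -25},
    {"tx": -285,"ty": -232,"tz": -25},
    {"tx": -571,"ty": -464,"tz": 3,"rx": -19,"ry": 26,"rz": 71},
    {"tx": -571,"ty": -464,"tz": 3,"rx": -19,"ry": 26,"rz": 71},
    {"tx": -571,"ty": -464,"tz": 3,"rx": -19,"ry": 26,"rz": 71},
    {"tx": -571,"ty": -464,"tz": 3,"rx": -19,"ry": 26,"rz": 71},
    {"tx": -571,"ty": -464,"tz": 3,"rx": -19,"ry": 26,"rz": 71},
    {"tx": -571,"ty": -464,"tz": 3,"rx": -19,"ry": 26,"rz": 71},
    {"tx": -571,"ty": -464,"tz": 3,"rx": -19,"ry": 26,"rz": 71},
    {"tx": -571,"ty": -464,"tz": 3,"rx": -19,"ry": 26,"rz": 71},
    {"tx": -571,"ty": -464,"tz": 3,"rx": -19,"ry": 26,"rz": 71},
    {"tx": -571,"ty": -464,"tz": 3,"rx": -19,"ry": 26,"rz": 71},
    {"tx": -571,"ty": -464,"tz": 3,"rx": -19,"ry": 26,"rz": 71}
  ]
}}

```text
invalid input
```

```bash
python3 - <<'E'
from h import *
go(dk(0,0,160),rollR()); print(ctrl.read_state()["joint_pos"].round(2))
p=camera_params("wrist");im=capture("wrist");cv2.imwrite("pics/w1.png",im[...,::-1]);import pickle;pickle.dump(p,open("w1.pkl","wb"))
for q in[(0,0,6),(0,0,60),(73,113,0),(73,-113,0),(-18,88,78),(18,-88,78)]:print(q,proj(p,dk(*q)).round(1))
E
```

```text
t [-570.8 -463.6    2.9] r [-19.   25.9  70.8] rows 11.8 time 0.1
[ 1.25  0.35  1.65 -0.    1.14 -0.08]
(0, 0, 6) [[ 23.3 611.6]]
(0, 0, 60) [[-26.2 665.6]]
(73, 113, 0) [[  1.4 573.6]]
(73, -113, 0) [[ 95.2 686.2]]
(-18, 88, 78) [[-94.4 632.4]]
(18, -88, 78) [[  1.6 735.9]]
```

View pics/w1.png

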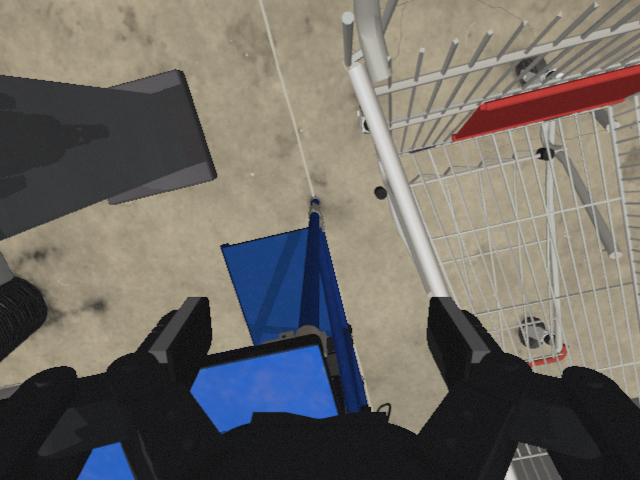

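{"name": "carry_out", "arguments": {
  "commands": [
    {"tx": -285,"ty": -232,"tz": -25,"rx": 0,"ry": 0,"rz": 0,"grip": 85},
    {"tx": -285,"ty": -232,"tz": -25,"rx": 0,"ry": 0,"rz": 0,"grip": 85},
    {"tx": -285,"ty": -232,"tz": -25,"rx": 0,"ry": 0,"rz": 0,"grip": 85},
    {"tx": -285,"ty": -232,"tz": -25,"rx": 0,"ry": 0,"rz": 0,"grip": 85},
    {"tx": -285,"ty": -232,"tz": -25,"rx": 0,"ry": 0,"rz": 0,"grip": 85},
    {"tx": -571,"ty": -464,"tz": 3,"rx": -19,"ry": 26,"rz": 71,"grip": 85},
    {"tx": -571,"ty": -464,"tz": 3,"rx": -19,"ry": 26,"rz": 71,"grip": 85},
    {"tx": -571,"ty": -464,"tz": 3,"rx": -19,"ry": 26,"rz": 71,"grip": 85},
    {"tx": -571,"ty": -464,"tz": 3,"rx": -19,"ry": 26,"rz": 71,"grip": 85},
    {"tx": -571,"ty": -464,"tz": 3,"rx": -19,"ry": 26,"rz": 71,"grip": 85},
    {"tx": -571,"ty": -464,"tz": 3,"rx": -19,"ry": 26,"rz": 71,"grip": 85},
    {"tx": -571,"ty": -464,"tz": 3,"rx": -19,"ry": 26,"rz": 71,"grip": 85},
    {"tx": -571,"ty": -464,"tz": 3,"rx": -19,"ry": 26,"rz": 71,"grip": 85},
    {"tx": -571,"ty": -464,"tz": 3,"rx": -19,"ry": 26,"rz": 71,"grip": 85},
    {"tx": -571,"ty": -464,"tz": 3,"rx": -19,"ry": 26,"rz": 71,"grip": 85},
    {"tx": -571,"ty": -464,"tz": 3,"rx": -19,"ry": 26,"rz": 71,"grip": 85}
  ]
}}

```text
time_s: 2.15
position: [574.9, -50.1, 191.0]
ee_rot: [-3.14, -0.524, 1.636]
ft_force: [-0.1, 0.2, -0.6]
gripper_width: 84.8
```

```bash
python3 - <<'E'
from h import *
print(ctrl.read_state()["joint_pos"].round(2))
p=camera_params("wrist");im=capture("wrist");cv2.imwrite("pics/w2.png",im[...,::-1]);import pickle;pickle.dump(p,open("w2.pkl","wb"))
for q in[(0,0,6),(0,0,60),(73,113,0),(73,-113,0),(-18,88,78),(18,-88,78)]:print(q,proj(p,dk(*q)).round(1))
go((462,-255,140),down(np.radians(60)))
E
```

```text
[-0.41  0.52  1.51  0.47  1.4  -0.62]
(0, 0, 6) [[319.7 201.6]]
(0, 0, 60) [[319.7 216.9]]
(73, 113, 0) [[191.4 119.4]]
(73, -113, 0) [[447.8 118.7]]
(-18, 88, 78) [[203.1 246.5]]
(18, -88, 78) [[441.2 199.2]]
t [-196.  -126.   -54.3] r [ -8.9 -29.1  32.9] rows 4.2 time 2.2
```

View pics/w2.png

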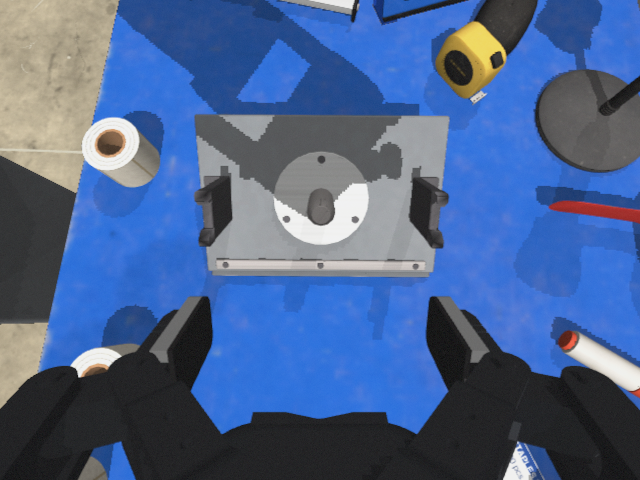

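```bash
python3 - <<'E'
import cv2
a=cv2.imread("pics/w2.png")[105:285,185:455]
cv2.imwrite("pics/w2c.png",cv2.resize(a,None,fx=2.96,fy=2.96,interpolation=cv2.INTER_CUBIC))
E
```

```text
(no output)
```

View pics/w2c.png

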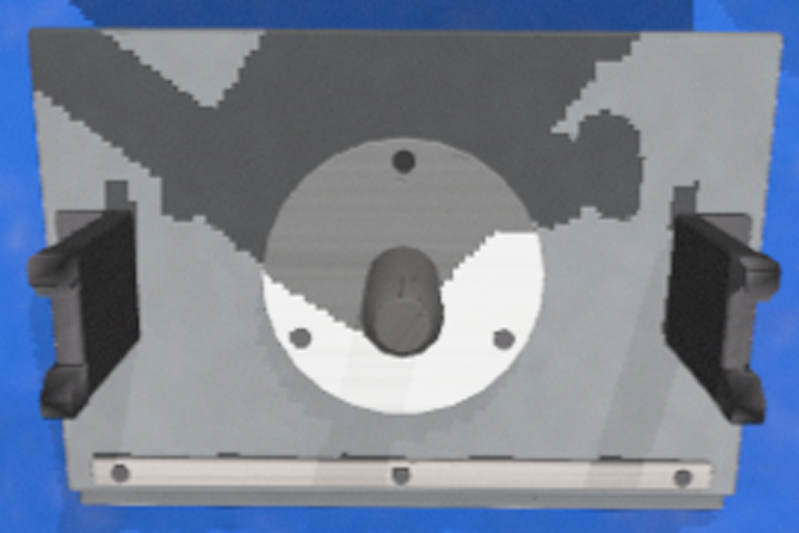

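```bash
python3 - <<'E'
from h import *
import pickle
t=camera_params("top");s=camera_params("scene");w=pickle.load(open("w2.pkl","rb"))
T=lambda u,v:(t,u/5+230,v/5+180);S=lambda u,v:(s,(u-375)/4.2+235,v/4.2+190);W=lambda u,v:(w,u/2.96+185,v/2.96+105)
far=[((0,0,6),T(192.5,260),3),((0,0,60),T(243,247),2),((0,0,6),S(594,180),3),((0,0,60),S(625,122),2),
(('u',113,0),S(385,180),1),(('u',-113,0),S(618,42),1),(('u',-113,0),T(35,28),1),(('u',113,0),T(55,500),1)]
near=[((0,0,6),W(403,275.5),3),((0,0,60),W(403,320),2),(('u',113,0),W(30,30),1),(('u',-113,0),W(782,33),1),
((18,88,78),W(47,268),1),((-18,88,78),W(66,397),1),((18,-88,78),W(762,275),1),((-18,-88,78),W(745,403),1)]
def f(v,obs,w=True):
    r=[]
    for P,(c,a,b),k in obs:
        P=np.array([v[3] if P[0]=='u' else P[0],P[1],P[2]],float)
        e=proj(c,np.r_[v[0],v[1],52]+deckR(v[2])@P)[0]-[a,b]
        r+=list(e*k if w else e)
    return np.array(r)
for o in(far,near,near+far):
    q=least_squares(f,[570,29,1.63,75],loss="soft_l1",args=(o,));print(q.x.round(2),np.degrees(q.x[2]).round(2));print(f(q.x,o,False).round(1))
E
```

```text
[569.68  29.42   1.64  72.84] 93.75
[ 0.4 -0.5  0.1  0.1 -0.7 -0.4 -0.3  0.4 -1.  -0.2 -0.2 -0.5  0.2 -0.6
  1.3  0.3]
[570.8   32.38   1.63  72.96] 93.34
[ 0.1  0.1  0.1 -0.3 -1.1 -0.1  0.6  0.2 -0.4 -1.2 -2.5  2.1  0.2 -2.1
  1.   1.5]
[570.75  32.1    1.63  72.84] 93.36
[-0.   0.4 -0.   0.1 -1.2  0.4  0.5  0.6 -0.5 -0.8 -2.6  2.5  0.1 -1.8
  0.9  1.8 -0.7 -0.9 -1.1 -0.3 -1.2 -0.9 -0.8 -0.  -1.5 -0.8 -0.4 -0.9
 -0.6 -1.3 -0.1 -0.4]
```

```bash
sed -i 's/569.6,29.0,52/570.3,31.0,52/; s/93.83/93.5/' h.py; python3 - <<'E'
from h import *
go((462,-255,140),down(np.radians(30)))
E
```

```text
t [-196.  -126.   -54.3] r [-16.8 -26.8  62.2] rows 6.5 time 2.2
```

{"name": "carry_out", "arguments": {
  "commands": [
    {"tx": -196,"ty": -126,"tz": -54,"rx": -17,"ry": -27,"rz": 62,"grip": 85},
    {"tx": -196,"ty": -126,"tz": -54,"rx": -17,"ry": -27,"rz": 62,"grip": 85},
    {"tx": -196,"ty": -126,"tz": -54,"rx": -17,"ry": -27,"rz": 62,"grip": 85},
    {"tx": -196,"ty": -126,"tz": -54,"rx": -17,"ry": -27,"rz": 62,"grip": 85},
    {"tx": -196,"ty": -126,"tz": -54,"rx": -17,"ry": -27,"rz": 62,"grip": 85},
    {"tx": -196,"ty": -126,"tz": -54,"rx": -17,"ry": -27,"rz": 62,"grip": 85},
    {"tx": -196,"ty": -126,"tz": -54,"rx": -17,"ry": -27,"rz": 62,"grip": 85},
    {"tx": -196,"ty": -126,"tz": -54,"rx": -17,"ry": -27,"rz": 62,"grip": 85},
    {"tx": -196,"ty": -126,"tz": -54,"rx": -17,"ry": -27,"rz": 62,"grip": 85},
    {"tx": -196,"ty": -126,"tz": -54,"rx": -17,"ry": -27,"rz": 62,"grip": 85}
  ]
}}

```text
time_s: 3.45
position: [461.9, -255.0, 139.7]
ee_rot: [3.137, -0.0, 0.527]
ft_force: [-0.4, 0.0, -0.4]
gripper_width: 85.2
```

```bash
python3 - <<'E'
from h import *
s=ctrl.read_state();print(s["position"],s["ee_rot"],s["joint_pos"].round(2))
p=camera_params("wrist");im=capture("wrist");cv2.imwrite("pics/w3.png",im[...,::-1]);import pickle;pickle.dump(p,open("w3.pkl","wb"))
print(proj(p,[(462,-255,50),(462,-255,0)]))
go((462,-255,14),down(np.radians(30)))
E
```

```text
[ 461.89767306 -255.00378894  139.73530347] [ 3.13658923e+00 -1.18323639e-04  5.26519433e-01] [-0.59  0.37  1.77 -0.    1.    0.45]
[[317.90109173 218.32768116]
 [317.77478174 203.22236706]]
t [ 1.000e-01 -6.000e-01  1.257e+02] r [0.3 0.  0.2] rows 2.0 time 3.5
```

View pics/w3.png

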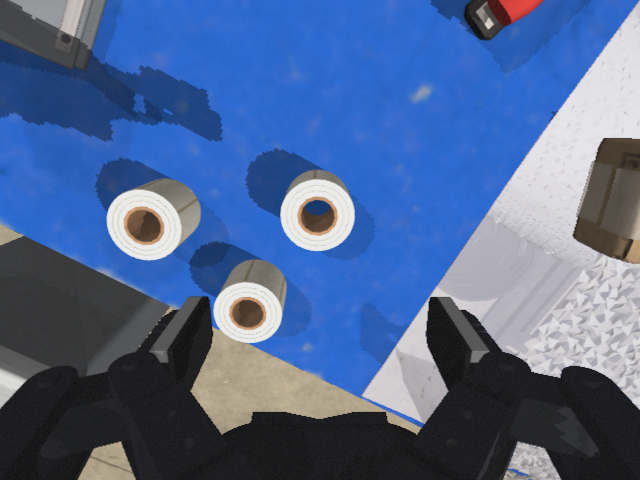

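{"name": "carry_out", "arguments": {
  "commands": [
    {"tx": 0,"ty": 0,"tz": 60,"rx": 0,"ry": 0,"rz": 0,"grip": 85},
    {"tx": 0,"ty": 0,"tz": 100,"rx": 0,"ry": 0,"rz": 0,"grip": 85},
    {"tx": 0,"ty": 0,"tz": 126,"rx": 0,"ry": 0,"rz": 0,"grip": 85},
    {"tx": 0,"ty": 0,"tz": 126,"rx": 0,"ry": 0,"rz": 0,"grip": 85},
    {"tx": 0,"ty": 0,"tz": 126,"rx": 0,"ry": 0,"rz": 0,"grip": 50},
    {"tx": 0,"ty": 0,"tz": 126,"rx": 0,"ry": 0,"rz": 0,"grip": 50},
    {"tx": 0,"ty": 0,"tz": 126,"rx": 0,"ry": 0,"rz": 0,"grip": 50},
    {"tx": 0,"ty": 0,"tz": 126,"rx": 0,"ry": 0,"rz": 0,"grip": 50},
    {"tx": 0,"ty": 0,"tz": 126,"rx": 0,"ry": 0,"rz": 0,"grip": 50},
    {"tx": 0,"ty": 0,"tz": 126,"rx": 0,"ry": 0,"rz": 0,"grip": 50}
  ],
  "squeeze": 50
}}

```text
time_s: 4.75
position: [462.2, -255.6, 13.7]
ee_rot: [3.137, -0.0, 0.526]
ft_force: [-0.0, 0.6, 0.2]
gripper_width: 50.1
```

```bash
sed -i 's/570.3,31.0,52/570.1,29.6,52/' h.py; python3 - <<'E'
from h import *
s=ctrl.read_state();print(s["position"],s["ee_rot"],s["gripper_width"],s["ft_force"])
p=s["position"]; go(p+[0,0,150],down(np.radians(30)))
print("pre"); go(dk(0,0,60+14+40),rollR())
E
```

```text
[ 462.20928477 -255.56572107   13.72736719] [ 3.13655450e+00 -1.44410978e-05  5.26236881e-01] 50.05829610363641 [-0.04217366  0.61131098  0.17263311]
t [   0.     0.8 -150. ] r [ 0.3 -0.   0.2] rows 2.4 time 4.75
pre
t [ 211.  -140.8 -137.7] r [ 16.8  27.  -61.8] rows 6.5 time 4.75
```

{"name": "carry_out", "arguments": {
  "commands": [
    {"tx": 0,"ty": 0,"tz": 0,"rx": 0,"ry": 0,"rz": 0,"grip": 40},
    {"tx": 0,"ty": 0,"tz": 0,"rx": 0,"ry": 0,"rz": 0,"grip": 40},
    {"tx": 0,"ty": 0,"tz": 0,"rx": 0,"ry": 0,"rz": 0,"grip": 40}
  ]
}}

```text
time_s: 5.12
position: [462.2, -255.6, 13.7]
ee_rot: [3.136, -0.0, 0.526]
ft_force: [1.4, 0.7, 0.4]
gripper_width: 39.9
```

```bash
python3 - <<'E'
from h import *
print(ctrl.read_state()["gripper_width"])
im=capture("wrist");cv2.imwrite("pics/w4.png",im[...,::-1])
E
```

```text
39.90318622213292
```

View pics/w4.png

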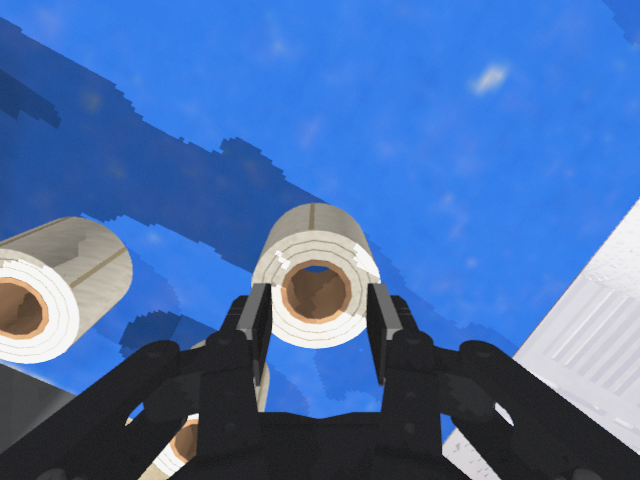

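```bash
python3 - <<'E'
from h import *
s=ctrl.read_state();Rt=R.from_euler("xyz",s["ee_rot"]).as_matrix();p=camera_params("wrist")
print(proj(p,[s["position"]+[0,0,36.3],s["position"]+[0,0,-13.7],s["position"]+[0,0,0]]))
for sz in(-36.3,):
  for dx in(0,5,10,20,30):print(dx,proj(p,s["position"]+Rt@[dx,0,sz])[0])
  # pad edges
  for y in(-20,20):print(y,proj(p,[s["position"]+Rt@[x,y,z] for x in(-11,11) for z in(0,-40)]).round().tolist())
print(ray(p,(316,289),50),s["position"])
E
```

```text
[[318.42396483 296.32557868]
 [318.10518635 254.67568037]
 [318.1770663  264.06713172]]
0 [318.00309081 296.32409605]
5 [317.99079471 285.83317379]
10 [317.97826637 275.14410136]
20 [317.95248611 253.14861798]
30 [317.92569376 230.28962355]
-20 [[281.0, 283.0], [272.0, 323.0], [280.0, 244.0], [270.0, 277.0]]
20 [[356.0, 283.0], [364.0, 323.0], [357.0, 244.0], [366.0, 277.0]]
[ 464.69694644 -252.90663573   50.        ] [ 462.1996714  -255.56214375   13.72183886]
```

{"name": "carry_out", "arguments": {
  "commands": [
    {"tx": 0,"ty": 0,"tz": -10,"rx": 0,"ry": 0,"rz": 0,"grip": 30},
    {"tx": 0,"ty": 0,"tz": -30,"rx": 0,"ry": 0,"rz": 0,"grip": 30},
    {"tx": 0,"ty": 0,"tz": -30,"rx": 0,"ry": 0,"rz": 0,"grip": 30},
    {"tx": 0,"ty": 0,"tz": -30,"rx": 0,"ry": 0,"rz": 0,"grip": 30}
  ]
}}

```text
time_s: 5.68
position: [462.0, -255.3, 43.5]
ee_rot: [3.137, 0.0, 0.526]
ft_force: [0.1, 0.1, 0.7]
gripper_width: 29.8
```

```bash
python3 - <<'E'
from h import *
print(ctrl.read_state()["gripper_width"])
im=capture("wrist");sc=capture("scene")
m=np.zeros((480,790,3),np.uint8);m[:,:400]=im[:,120:520];m[:390,400:]=cv2.resize(sc[230:360,260:390],(390,390),interpolation=cv2.INTER_CUBIC)
cv2.imwrite("pics/w5.png",m[...,::-1])
E
```

```text
29.803750506532463
```

View pics/w5.png

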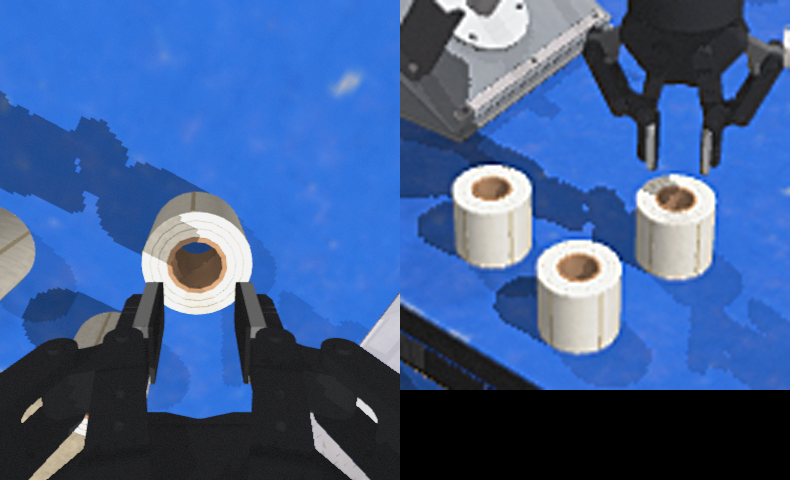

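```bash
python3 - <<'E'
from h import *
s=ctrl.read_state();p=camera_params("scene");Rt=R.from_euler("xyz",s["ee_rot"]).as_matrix()
for z in range(0,-80,-10):
    print(z,proj(p,[s["position"]+Rt@[0,y,z] for y in(-15,15)]).round(1).tolist())
T=camera_params("wrist")["cam_to_world"];print((Rt.T@(np.array(T)[:3,3]-s["position"])).round(1), (Rt.T@np.array(T)[:3,:3]).round(3).tolist())
print("obs tips",(650-400)/3+260,168/3+230,(708-400)/3+260,172/3+230)
E
```

```text
0 [[344.2, 299.1], [358.3, 300.4]]
-10 [[344.3, 295.4], [358.5, 296.6]]
-20 [[344.4, 291.6], [358.7, 292.8]]
-30 [[344.5, 287.7], [358.9, 289.0]]
-40 [[344.6, 283.9], [359.1, 285.1]]
-50 [[344.7, 280.0], [359.2, 281.2]]
-60 [[344.9, 276.0], [359.4, 277.2]]
-70 [[345.0, 272.0], [359.6, 273.2]]
[  75.4    0.4 -181.4] [[-0.0, 0.954, 0.299], [1.0, 0.0, 0.0], [0.0, 0.299, -0.954]]
obs tips 343.3333333333333 286.0 362.6666666666667 287.3333333333333
```

{"name": "carry_out", "arguments": {
  "commands": [
    {"tx": 0,"ty": 0,"tz": 0,"rx": 0,"ry": 0,"rz": 0,"grip": 85},
    {"tx": 0,"ty": 0,"tz": 0,"rx": 0,"ry": 0,"rz": 0,"grip": 85},
    {"tx": 0,"ty": 0,"tz": 0,"rx": 0,"ry": 0,"rz": 0,"grip": 85},
    {"tx": 0,"ty": 0,"tz": 0,"rx": 0,"ry": 0,"rz": 0,"grip": 85},
    {"tx": 0,"ty": 0,"tz": 20,"rx": 0,"ry": 0,"rz": 0,"grip": 85},
    {"tx": 0,"ty": 0,"tz": 38,"rx": 0,"ry": 0,"rz": 0,"grip": 85},
    {"tx": 0,"ty": 0,"tz": 38,"rx": 0,"ry": 0,"rz": 0,"grip": 85},
    {"tx": 0,"ty": 0,"tz": 38,"rx": 0,"ry": 0,"rz": 0,"grip": 85}
  ]
}}

```text
time_s: 6.78
position: [462.1, -255.5, 5.5]
ee_rot: [3.137, 0.0, 0.526]
ft_force: [-0.1, -0.4, 0.4]
gripper_width: 85.1
```

```bash
python3 - <<'E'
from h import *
s=ctrl.read_state();print(s["position"],s["gripper_width"],s["ft_force"].round(1))
im=capture("wrist");sc=capture("scene")
m=np.zeros((480,790,3),np.uint8);m[:,:400]=im[:,120:520];m[:390,400:]=cv2.resize(sc[240:340,300:400],(390,390),interpolation=cv2.INTER_CUBIC)
cv2.imwrite("pics/w6.png",m[...,::-1])
p=camera_params("scene");Rt=R.from_euler("xyz",s["ee_rot"]).as_matrix()
for z in(0,-20,-40,-60):print(z,((proj(p,[s["position"]+Rt@[0,y,z] for y in(-42,42)])-[300,240])*3.9+[400,0]).round().tolist())
E
```

```text
[ 462.06640621 -255.50703149    5.45404712] 85.11950945060818 [-0.1 -0.4  0.4]
0 [[523.0, 280.0], [674.0, 294.0]]
-20 [[523.0, 252.0], [676.0, 266.0]]
-40 [[524.0, 223.0], [678.0, 237.0]]
-60 [[524.0, 193.0], [680.0, 207.0]]
```

View pics/w6.png

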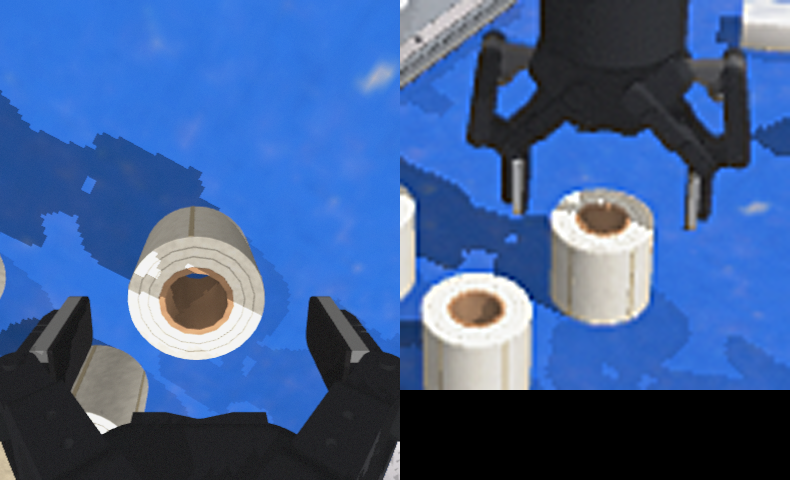

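{"name": "carry_out", "arguments": {
  "commands": [
    {"tx": 10,"ty": 2,"tz": 0,"rx": 0,"ry": 0,"rz": 0,"grip": 85},
    {"tx": 10,"ty": 2,"tz": 15,"rx": 0,"ry": 0,"rz": 0,"grip": 85},
    {"tx": 10,"ty": 2,"tz": 32,"rx": 0,"ry": 0,"rz": 0,"grip": 85},
    {"tx": 10,"ty": 2,"tz": 32,"rx": 0,"ry": 0,"rz": 0,"grip": 85},
    {"tx": 10,"ty": 2,"tz": 32,"rx": 0,"ry": 0,"rz": 0,"grip": 50},
    {"tx": 10,"ty": 2,"tz": 32,"rx": 0,"ry": 0,"rz": 0,"grip": 50},
    {"tx": 10,"ty": 2,"tz": 32,"rx": 0,"ry": 0,"rz": 0,"grip": 50},
    {"tx": 10,"ty": 2,"tz": 32,"rx": 0,"ry": 0,"rz": 0,"grip": 50},
    {"tx": 10,"ty": 2,"tz": 32,"rx": 0,"ry": 0,"rz": 0,"grip": 50}
  ]
}}

```text
time_s: 8.0
position: [472.0, -252.5, -25.6]
ee_rot: [3.136, -0.0, 0.526]
ft_force: [-2.1, 1.7, 5.0]
gripper_width: 55.3
```

```bash
python3 - <<'E'
from h import *
s=ctrl.read_state();print(s["position"],s["gripper_width"],s["ft_force"].round(1),s["torque"].round(2))
cv2.imwrite("pics/w7.png",capture("wrist")[...,::-1]);cv2.imwrite("pics/s7.png",capture("scene")[...,::-1])
im=cv2.imread("pics/w7.png").astype(int)
wh=((im.min(2)>150)).astype(np.uint8)
n,l,st,c=cv2.connectedComponentsWithStats(wh)
for k in range(1,n):
    if st[k,4]>400:print(st[k],c[k].round(1))
E
```

```text
[ 472.01929219 -252.5134762   -25.62278437] 55.29581807201817 [-2.1  1.7  5. ] [0.36 0.41 0.05]
[  236   298   166   121 10080] [320.1 355.7]
[   0  301   91  134 5189] [ 41.3 363.1]
[ 572  312   68  135 4614] [616.7 382.5]
```

```bash
python3 - <<'E'
from h import *
go(dk(9.5,0,130-25.6),rollR());go(dk(9.5,0,75-25.6),rollR())
E
```

```text
t [ 206.8 -154.5 -173.6] r [ 16.8  27.  -61.8] rows 6.5 time 8.1
t [ 219.1 -179.3 -126.1] r [ 16.8  27.  -61.8] rows 6.5 time 8.1
```

{"name": "carry_out", "arguments": {
  "commands": [
    {"tx": 0,"ty": 0,"tz": -60,"rx": 0,"ry": 0,"rz": 0,"grip": 50},
    {"tx": 0,"ty": 0,"tz": -120,"rx": 0,"ry": 0,"rz": 0,"grip": 50},
    {"tx": 0,"ty": 0,"tz": -174,"rx": 0,"ry": 0,"rz": 0,"grip": 50},
    {"tx": 207,"ty": -154,"tz": -174,"rx": 17,"ry": 27,"rz": -62,"grip": 50},
    {"tx": 207,"ty": -154,"tz": -174,"rx": 17,"ry": 27,"rz": -62,"grip": 50},
    {"tx": 207,"ty": -154,"tz": -174,"rx": 17,"ry": 27,"rz": -62,"grip": 50},
    {"tx": 207,"ty": -154,"tz": -174,"rx": 17,"ry": 27,"rz": -62,"grip": 50},
    {"tx": 207,"ty": -154,"tz": -174,"rx": 17,"ry": 27,"rz": -62,"grip": 50},
    {"tx": 207,"ty": -154,"tz": -174,"rx": 17,"ry": 27,"rz": -62,"grip": 50},
    {"tx": 207,"ty": -154,"tz": -174,"rx": 17,"ry": 27,"rz": -62,"grip": 50},
    {"tx": 207,"ty": -154,"tz": -174,"rx": 17,"ry": 27,"rz": -62,"grip": 50},
    {"tx": 207,"ty": -154,"tz": -174,"rx": 17,"ry": 27,"rz": -62,"grip": 50}
  ],
  "squeeze": 60
}}

```text
time_s: 9.6
position: [573.1, -14.5, 147.7]
ee_rot: [-3.14, -0.524, 1.634]
ft_force: [0.5, 0.1, -1.5]
gripper_width: 55.1
```

```bash
python3 - <<'E'
from h import *
s=ctrl.read_state();print(s["position"],s["gripper_width"],s["ft_force"].round(1),s["torque"].round(2))
go(dk(9.5,0,75-25.6),rollR())
a=capture("wrist");b=capture("scene");t=capture("top")
import pickle;pickle.dump(camera_params("wrist"),open("w8.pkl","wb"))
cv2.imwrite("pics/w8.png",a[...,::-1]);cv2.imwrite("pics/s8.png",b[...,::-1]);cv2.imwrite("pics/t8.png",t[...,::-1])
m=np.zeros((600,800,3),np.uint8);m[:360,:480]=cv2.resize(a[120:480,80:560],(480,360));m[:390,480:]=cv2.resize(b[170:300,230:337],(320,390),interpolation=2)
m[365:600,:480]=cv2.resize(t[180:285,200:415],(480,235),interpolation=2)
cv2.imwrite("pics/m8.png",m[...,::-1])
E
```

```text
[573.12496609 -14.53841603 147.69856567] 55.1489368351939 [ 0.5  0.1 -1.5] [-0.36 -0.04 -0.05]
t [-0.  -0.2 55.6] r [-0.2  0.   0.1] rows 0.9 time 9.6
```

View pics/m8.png

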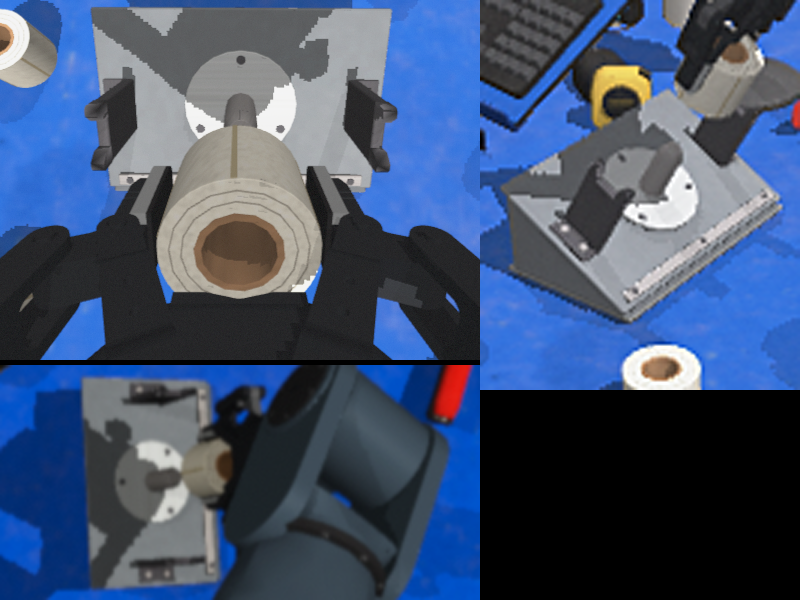

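{"name": "carry_out", "arguments": {
  "commands": [
    {"tx": 0.3,"ty": 0,"tz": 35,"rx": -0.2,"ry": 0,"rz": 0,"grip": 50},
    {"tx": 0.3,"ty": 0,"tz": 55,"rx": -0.2,"ry": 0,"rz": 0,"grip": 50},
    {"tx": 0.3,"ty": 0,"tz": 66,"rx": -0.2,"ry": 0,"rz": 0,"grip": 50},
    {"tx": 0.3,"ty": 0,"tz": 72,"rx": -0.2,"ry": 0,"rz": 0,"grip": 50},
    {"tx": 0.3,"ty": 0,"tz": 75,"rx": -0.2,"ry": 0,"rz": 0,"grip": 50},
    {"tx": 0.3,"ty": 0,"tz": 78,"rx": -0.2,"ry": 0,"rz": 0,"grip": 50},
    {"tx": 0.3,"ty": 0,"tz": 78,"rx": -0.2,"ry": 0,"rz": 0,"grip": 50}
  ]
}}

```text
time_s: 10.62
position: [570.6, 24.7, 80.6]
ee_rot: [3.139, -0.524, 1.635]
ft_force: [0.3, -0.6, -1.2]
gripper_width: 55.3
```

```bash
cat >> h.py <<'E'
def st(h=0):
    s=ctrl.read_state();d=deckR(D["psi"]);P=d.T@(s["position"]-D["o"]);Rt=R.from_euler("xyz",s["ee_rot"]).as_matrix()
    print("deck",P.round(1),"L",round(P[2]+25.6,1),"Ftool",(Rt.T@s["ft_force"]).round(1),"M",(Rt.T@s["torque"]).round(2),"w",round(s["gripper_width"],1),"t",round(s["time_s"],2))
E
python3 -c "
from h import *
st()"
```

```text
deck [10.  -0.2 27.2] L 52.8 Ftool [-1.1  0.3  0.7] M [-0.05 -0.29  0.02] w 55.3 t 10.62
```

{"name": "carry_out", "arguments": {
  "commands": [
    {"tx": 0,"ty": 0,"tz": 3,"rx": 0,"ry": 0,"rz": 0,"grip": 50},
    {"tx": 0,"ty": 0,"tz": 6,"rx": 0,"ry": 0,"rz": 0,"grip": 50},
    {"tx": 0,"ty": 0,"tz": 9,"rx": 0,"ry": 0,"rz": 0,"grip": 50},
    {"tx": 0,"ty": 0,"tz": 9,"rx": 0,"ry": 0,"rz": 0,"grip": 50}
  ]
}}

```text
time_s: 11.12
position: [570.4, 29.2, 72.6]
ee_rot: [3.139, -0.524, 1.635]
ft_force: [1.6, -0.5, -3.9]
gripper_width: 55.1
```

```bash
python3 -c "
from h import *
st()"
```

```text
deck [10.  -0.3 18. ] L 43.6 Ftool [-2.4  1.6  3.1] M [-0.32 -0.66 -0.02] w 55.1 t 11.12
```

{"name": "carry_out", "arguments": {
  "commands": [
    {"tx": -0.3,"ty": 0.2,"tz": 4,"rx": 0,"ry": 0,"rz": 0,"grip": 50},
    {"tx": -0.3,"ty": 0.2,"tz": 8,"rx": 0,"ry": 0,"rz": 0,"grip": 50},
    {"tx": -0.3,"ty": 0.2,"tz": 12,"rx": 0,"ry": 0,"rz": 0,"grip": 50},
    {"tx": -0.3,"ty": 0.2,"tz": 12,"rx": 0,"ry": 0,"rz": 0,"grip": 50}
  ]
}}

```text
time_s: 11.62
position: [570.0, 35.2, 61.7]
ee_rot: [3.14, -0.524, 1.635]
ft_force: [1.0, -0.1, -1.5]
gripper_width: 54.8
```

```bash
python3 -c "
from h import *
st()"
```

```text
deck [ 9.7 -0.3  5.6] L 31.2 Ftool [-0.9  1.   1.2] M [-0.05 -0.34  0.02] w 54.8 t 11.62
```

Free again. Continue down, slowing near the turntable (L = 6).

{"name": "carry_out", "arguments": {
  "commands": [
    {"tx": 0,"ty": 0,"tz": 5,"rx": 0,"ry": 0,"rz": 0,"grip": 50},
    {"tx": 0,"ty": 0,"tz": 10,"rx": 0,"ry": 0,"rz": 0,"grip": 50},
    {"tx": 0,"ty": 0,"tz": 15,"rx": 0,"ry": 0,"rz": 0,"grip": 50},
    {"tx": 0,"ty": 0,"tz": 18,"rx": 0,"ry": 0,"rz": 0,"grip": 50},
    {"tx": 0,"ty": 0,"tz": 20,"rx": 0,"ry": 0,"rz": 0,"grip": 50},
    {"tx": 0,"ty": 0,"tz": 20,"rx": 0,"ry": 0,"rz": 0,"grip": 50}
  ]
}}

```text
time_s: 12.38
position: [569.4, 45.3, 44.3]
ee_rot: [3.14, -0.524, 1.635]
ft_force: [0.2, -0.4, -1.3]
gripper_width: 55.6
```

```bash
python3 -c "
from h import *
st()"
```

```text
deck [  9.7  -0.2 -14.5] L 11.1 Ftool [-1.   0.2  0.9] M [ 0.04 -0.37  0.07] w 55.6 t 12.38
```

{"name": "carry_out", "arguments": {
  "commands": [
    {"tx": 0,"ty": 0,"tz": 2,"rx": 0,"ry": 0,"rz": 0,"grip": 50},
    {"tx": 0,"ty": 0,"tz": 4,"rx": 0,"ry": 0,"rz": 0,"grip": 50},
    {"tx": 0,"ty": 0,"tz": 5,"rx": 0,"ry": 0,"rz": 0,"grip": 50},
    {"tx": 0,"ty": 0,"tz": 5,"rx": 0,"ry": 0,"rz": 0,"grip": 50}
  ]
}}

```text
time_s: 12.88
position: [569.2, 47.8, 39.9]
ee_rot: [3.14, -0.524, 1.635]
ft_force: [-0.4, -0.2, -1.8]
gripper_width: 55.4
```

```bash
python3 -c "
from h import *
st()"
```

```text
deck [  9.7  -0.2 -19.6] L 6.0 Ftool [-1.  -0.4  1.5] M [-0.01 -0.37  0.04] w 55.4 t 12.88
```

{"name": "carry_out", "arguments": {
  "commands": [
    {"tx": 0,"ty": 0,"tz": 1,"rx": 0,"ry": 0,"rz": 0,"grip": 50},
    {"tx": 0,"ty": 0,"tz": 2,"rx": 0,"ry": 0,"rz": 0,"grip": 50},
    {"tx": 0,"ty": 0,"tz": 2,"rx": 0,"ry": 0,"rz": 0,"grip": 50}
  ]
}}

```text
time_s: 13.25
position: [569.3, 48.2, 39.1]
ee_rot: [3.139, -0.524, 1.636]
ft_force: [-5.7, -5.7, 10.5]
gripper_width: 55.3
```

```bash
python3 -c "
from h import *
st()"
```

```text
deck [  9.7  -0.3 -20.5] L 5.1 Ftool [  0.6  -6.1 -11.7] M [ 0.8  -0.32  0.05] w 55.3 t 13.25
```

{"name": "carry_out", "arguments": {
  "commands": [
    {"tx": 0,"ty": 0,"tz": 0,"rx": 0,"ry": 0,"rz": 0,"grip": 60},
    {"tx": 0,"ty": 0,"tz": 0,"rx": 0,"ry": 0,"rz": 0,"grip": 70},
    {"tx": 0,"ty": 0,"tz": 0,"rx": 0,"ry": 0,"rz": 0,"grip": 80},
    {"tx": 0,"ty": 0,"tz": 0,"rx": 0,"ry": 0,"rz": 0,"grip": 80},
    {"tx": 0,"ty": 0,"tz": 0,"rx": 0,"ry": 0,"rz": 0,"grip": 80},
    {"tx": 0,"ty": 0,"tz": -20,"rx": 0,"ry": 0,"rz": 0,"grip": 80},
    {"tx": 0,"ty": 0,"tz": -60,"rx": 0,"ry": 0,"rz": 0,"grip": 80},
    {"tx": 0,"ty": 0,"tz": -110,"rx": 0,"ry": 0,"rz": 0,"grip": 80},
    {"tx": 0,"ty": 0,"tz": -165,"rx": 0,"ry": 0,"rz": 0,"grip": 80},
    {"tx": 0,"ty": 0,"tz": -165,"rx": 0,"ry": 0,"rz": 0,"grip": 80}
  ]
}}

```text
time_s: 14.5
position: [576.1, -37.0, 186.5]
ee_rot: [3.131, -0.52, 1.637]
ft_force: [-0.3, 0.0, -0.1]
gripper_width: 80.3
```

```bash
python3 - <<'E'
from h import *
st()
import pickle;p=camera_params("wrist");a=capture("wrist");pickle.dump(p,open("w9.pkl","wb"));cv2.imwrite("pics/w9.png",a[...,::-1])
print(proj(p,[dk(0,0,56),dk(0,0,60),dk(0,0,6)]).round(1))
m=((a.min(2)>140)&(a.max(2)-a.min(2)<40)).astype(np.uint8);m[300:]=0
n,l,s_,c=cv2.connectedComponentsWithStats(m)
for k in range(1,n):
    if s_[k,4]>300:print(s_[k],c[k].round(1))
b=(np.array([496,304,18]));print("bar")
t=camera_params("top");im=cv2.imread("pics/top0.png")[...,::-1].astype(int)
r=(im[...,0]>150)&(im[...,1]<80)&(im[...,2]<80);r[:, :140]=0;r[:,180:]=0;r[:240]=0;r[285:]=0
v,u=np.nonzero(r);print("grip top",ray(t,(u.mean(),v.mean()),32),len(u))
go((496,304,150),down(np.radians(172)))
E
```

```text
deck [  9.4  -1.9 149.9] L 175.5 Ftool [ 0.  -0.3  0.1] M [-0.03 -0.25  0.01] w 80.3 t 14.5
[[316.2 229.1]
 [316.2 230.7]
 [316.2 212.7]]
[    0     0   144   197 11719] [ 61.1 103.5]
[265   0  86  19 881] [317.6   6.1]
[  188   126   258   158 21332] [325.  220.7]
bar
grip top [496.37216426 303.03509391  32.        ] 79
t [281.3 -57.9 200.8] r [ 20.7 -24.8 -76.5] rows 7.8 time 14.55
```

```bash
python3 - <<'E'
from h import *
go((486,304.5,130),down(np.radians(172)))
E
```

```text
t [272.3 -68.  218.6] r [ 20.7 -24.8 -76.5] rows 7.8 time 14.55
```

{"name": "carry_out", "arguments": {
  "commands": [
    {"tx": 0,"ty": 0,"tz": -30,"rx": 0,"ry": 0,"rz": 0,"grip": 80},
    {"tx": 272,"ty": -68,"tz": 160,"rx": 21,"ry": -25,"rz": -77,"grip": 60},
    {"tx": 272,"ty": -68,"tz": 160,"rx": 21,"ry": -25,"rz": -77,"grip": 60},
    {"tx": 272,"ty": -68,"tz": 160,"rx": 21,"ry": -25,"rz": -77,"grip": 60},
    {"tx": 272,"ty": -68,"tz": 160,"rx": 21,"ry": -25,"rz": -77,"grip": 60},
    {"tx": 272,"ty": -68,"tz": 160,"rx": 21,"ry": -25,"rz": -77,"grip": 60},
    {"tx": 272,"ty": -68,"tz": 219,"rx": 21,"ry": -25,"rz": -77,"grip": 60},
    {"tx": 272,"ty": -68,"tz": 219,"rx": 21,"ry": -25,"rz": -77,"grip": 60},
    {"tx": 272,"ty": -68,"tz": 219,"rx": 21,"ry": -25,"rz": -77,"grip": 60},
    {"tx": 272,"ty": -68,"tz": 219,"rx": 21,"ry": -25,"rz": -77,"grip": 60},
    {"tx": 272,"ty": -68,"tz": 219,"rx": 21,"ry": -25,"rz": -77,"grip": 60},
    {"tx": 272,"ty": -68,"tz": 219,"rx": 21,"ry": -25,"rz": -77,"grip": 60}
  ]
}}

```text
time_s: 16.05
position: [486.3, 303.9, 129.6]
ee_rot: [-3.137, 0.001, 3.009]
ft_force: [-0.3, -0.7, -0.2]
gripper_width: 60.0
```

```bash
python3 - <<'E'
from h import *
import pickle
s=ctrl.read_state();print(s["position"],s["ee_rot"],s["joint_pos"].round(2))
p=camera_params("wrist");a=capture("wrist");pickle.dump(p,open("w10.pkl","wb"));cv2.imwrite("pics/w10.png",a[...,::-1])
a=a.astype(int);r=((a[...,0]>110)&(a[...,1]<70)&(a[...,2]<70)).astype(np.uint8)
w=((a.min(2)>120)&(a.max(2)-a.min(2)<45)).astype(np.uint8)
for nm,m in(("red",r),("bar",w)):
    n,l,st_,c=cv2.connectedComponentsWithStats(m)
    for k in range(1,n):
        if st_[k,4]>150:
            pts=np.argwhere(l==k)[:,::-1].astype(np.float32);print(nm,st_[k],c[k].round(1),[np.round(x,1) for x in cv2.minAreaRect(pts)])
print(proj(p,[(496.4,303,35),(496.4,303,16),(496.4,303,0)]).round(1))
E
```

```text
[486.2766392  303.89505765 129.58373414] [-3.13739172e+00  1.18055041e-03  3.00946739e+00] [ 0.48  0.47  1.65 -0.    1.03 -0.96]
red [311 207  21  46 362] [322.7 231.9] [array([321.2, 229.6]), array([19.3, 44.7]), np.float64(1.9)]
bar [  533     0   107   347 32159] [589.8 172.2] [array([586., 173.]), array([346., 106.]), np.float64(90.0)]
bar [  0  53  35  18 223] [14.  62.7] [array([16.4, 63.5]), array([37.5, 10.5]), np.float64(16.9)]
bar [  4  70  42  36 617] [28.8 83.5] [array([29.4, 81.4]), array([53.2, 21.1]), np.float64(41.1)]
bar [ 313  100   25  106 2159] [324.2 151.8] [array([323.9, 152.8]), array([ 21.2, 105.3]), np.float64(2.8)]
bar [ 308  253   22   76 1392] [318.3 290.6] [array([318.1, 290.9]), array([18.9, 75.1]), np.float64(2.9)]
bar [   0  282   55  149 3830] [ 18.8 367.4] [array([  6.2, 356.2]), array([138.9,  55.4]), np.float64(64.2)]
[[321.1 231. ]
 [321.1 224.1]
 [321.1 218.9]]
```

```bash
python3 - <<'E'
from h import *
import pickle
p=pickle.load(open("w10.pkl","rb"))
a,b=ray(p,(324.2,151.8),16),ray(p,(318.3,290.6),16);d=(a-b)[:2];yaw=np.arctan2(d[1],d[0]);print("baryaw",np.degrees(yaw))
e1=ray(p,(322,206.3),16);e2=ray(p,(320,253),35);print(e1,e2,"len",np.linalg.norm((e1-e2)[:2]),"mid",(e1+e2)/2)
p2=dict(p);p2["cy"]=p["cy"]-4
e1=ray(p2,(322,206.3),16);e2=ray(p2,(320,253),35);m=(e1+e2)/2;print("bias-corr mid",m)
c=np.array([*m[:2],0]);u=np.array([np.cos(yaw),np.sin(yaw),0])
go(c+10*u+[0,0,-24],down(yaw))
E
```

```text
baryaw 170.1766893436324
[481.4836241  305.69537572  16.        ] [514.42608125 299.7268305   35.        ] len 33.478784553291916 mid [497.95485268 302.71110311  25.5       ]
bias-corr mid [501.30620925 302.27027543  25.5       ]
t [ -4.9   1.4 153.6] r [-0.2  0.1  2.3] rows 2.5 time 16.1
```

{"name": "carry_out", "arguments": {
  "commands": [
    {"tx": -1.6,"ty": 1.4,"tz": 60,"rx": 0,"ry": 0,"rz": 2.3,"grip": 60},
    {"tx": -1.6,"ty": 1.4,"tz": 110,"rx": 0,"ry": 0,"rz": 2.3,"grip": 60},
    {"tx": -1.6,"ty": 1.4,"tz": 140,"rx": 0,"ry": 0,"rz": 2.3,"grip": 60},
    {"tx": -1.6,"ty": 1.4,"tz": 153,"rx": 0,"ry": 0,"rz": 2.3,"grip": 60},
    {"tx": -1.6,"ty": 1.4,"tz": 153,"rx": 0,"ry": 0,"rz": 2.3,"grip": 60},
    {"tx": -1.6,"ty": 1.4,"tz": 153,"rx": 0,"ry": 0,"rz": 2.3,"grip": 10},
    {"tx": -1.6,"ty": 1.4,"tz": 153,"rx": 0,"ry": 0,"rz": 2.3,"grip": 10},
    {"tx": -1.6,"ty": 1.4,"tz": 153,"rx": 0,"ry": 0,"rz": 2.3,"grip": 10},
    {"tx": -1.6,"ty": 1.4,"tz": 153,"rx": 0,"ry": 0,"rz": 2.3,"grip": 10},
    {"tx": -1.6,"ty": 1.4,"tz": 153,"rx": 0,"ry": 0,"rz": 2.3,"grip": 10},
    {"tx": -1.6,"ty": 1.4,"tz": 153,"rx": 0,"ry": 0,"rz": 2.3,"grip": 10}
  ],
  "squeeze": 60
}}

```text
time_s: 17.48
position: [488.7, 304.6, -22.3]
ee_rot: [-3.138, 0.003, 2.97]
ft_force: [-1.6, -1.2, 6.2]
gripper_width: 15.0
```

```bash
python3 - <<'E'
from h import *
go(dk(0,9.5,64+110-28.3),barR());go(dk(0,9.5,64+40-28.3),barR())
E
```

```text
t [-135.3 -330.8 -198.9] r [-30.1   3.6 -13. ] rows 6.5 time 17.48
t [-127.1 -296.6 -138.4] r [-30.1   3.6 -13. ] rows 5.6 time 17.48
```

{"name": "carry_out", "arguments": {
  "commands": [
    {"tx": 0,"ty": 0,"tz": -60,"rx": 0,"ry": 0,"rz": 0,"grip": 10},
    {"tx": 0,"ty": 0,"tz": -120,"rx": 0,"ry": 0,"rz": 0,"grip": 10},
    {"tx": 0,"ty": 0,"tz": -180,"rx": 0,"ry": 0,"rz": 0,"grip": 10},
    {"tx": -30,"ty": -60,"tz": -220,"rx": 0,"ry": 0,"rz": 0,"grip": 10},
    {"tx": -135,"ty": -331,"tz": -199,"rx": -30,"ry": 3.6,"rz": -13,"grip": 10},
    {"tx": -135,"ty": -331,"tz": -199,"rx": -30,"ry": 3.6,"rz": -13,"grip": 10},
    {"tx": -135,"ty": -331,"tz": -199,"rx": -30,"ry": 3.6,"rz": -13,"grip": 10},
    {"tx": -135,"ty": -331,"tz": -199,"rx": -30,"ry": 3.6,"rz": -13,"grip": 10},
    {"tx": -135,"ty": -331,"tz": -199,"rx": -30,"ry": 3.6,"rz": -13,"grip": 10},
    {"tx": -135,"ty": -331,"tz": -199,"rx": -30,"ry": 3.6,"rz": -13,"grip": 10},
    {"tx": -135,"ty": -331,"tz": -199,"rx": -30,"ry": 3.6,"rz": -13,"grip": 10},
    {"tx": -135,"ty": -331,"tz": -199,"rx": -30,"ry": 3.6,"rz": -13,"grip": 10},
    {"tx": -135,"ty": -331,"tz": -199,"rx": -30,"ry": 3.6,"rz": -13,"grip": 10}
  ]
}}

```text
time_s: 19.1
position: [564.5, -42.6, 178.5]
ee_rot: [2.619, 0.0, -3.079]
ft_force: [0.5, -0.5, -0.7]
gripper_width: 14.6
```

```bash
python3 - <<'E'
from h import *
st();print(ctrl.read_state()["joint_pos"].round(2))
go(dk(0,9.5,64+45-28.3),barR())
E
```

```text
deck [  1.1  10.  145.4] L 171.0 Ftool [-0.5 -0.8  0.4] M [0.34 0.03 0.  ] w 14.6 t 19.1
[-0.4   0.51  1.56  0.47  1.35 -2.2 ]
t [-0.5 -1.  64.7] r [-0.1 -0.   0.1] rows 1.0 time 19.1
```

{"name": "carry_out", "arguments": {
  "commands": [
    {"tx": -0.5,"ty": -1,"tz": 40,"rx": 0,"ry": 0,"rz": 0,"grip": 10},
    {"tx": -0.5,"ty": -1,"tz": 70,"rx": 0,"ry": 0,"rz": 0,"grip": 10},
    {"tx": -0.5,"ty": -1,"tz": 80,"rx": 0,"ry": 0,"rz": 0,"grip": 10},
    {"tx": -0.5,"ty": -1,"tz": 80,"rx": 0,"ry": 0,"rz": 0,"grip": 10}
  ]
}}

```text
time_s: 19.6
position: [562.6, -3.2, 109.0]
ee_rot: [2.619, 0.0, -3.078]
ft_force: [-0.1, -0.1, -0.4]
gripper_width: 14.9
```

```bash
python3 - <<'E'
from h import *
import pickle
st()
p=camera_params("wrist");a=capture("wrist");b=capture("scene");t=capture("top");pickle.dump(p,open("w11.pkl","wb"))
for n,i in(("w",a),("s",b),("t",t)):cv2.imwrite(f"pics/{n}11.png",i[...,::-1])
m=np.zeros((600,800,3),np.uint8);m[:480,:360]=a[:,140:500]
m[:400,360:]=cv2.resize(b[180:280,232:342],(440,400),interpolation=2)
cv2.imwrite("pics/m11.png",m[...,::-1])
w=p
for q in[(0,88,78),(0,-88,78),(0,97,64+25),(0,-97,89),(0,97.5,104),(0,-97.5,104)]:print(q,(proj(w,dk(*q))[0]-[140,0]).round(1),((proj(camera_params("scene"),dk(*q))[0]-[232,180])*4+[360,0]).round(1))
E
```

```text
deck [ 0.6  9.5 65.5] L 91.1 Ftool [ 0.1 -0.2  0.3] M [ 0.3   0.01 -0.01] w 14.9 t 19.6
(0, 88, 78) [178.1 109.6] [529.  196.8]
(0, -88, 78) [177.9 432.2] [701.7  88.1]
(0, 97, 89) [178.1  85.4] [525.6 191.6]
(0, -97, 89) [177.8 461.4] [716.4  72.2]
(0, 97.5, 104) [177.9  80.7] [533.9 176. ]
(0, -97.5, 104) [177.7 488.1] [726.4  56.8]
```

View pics/m11.png

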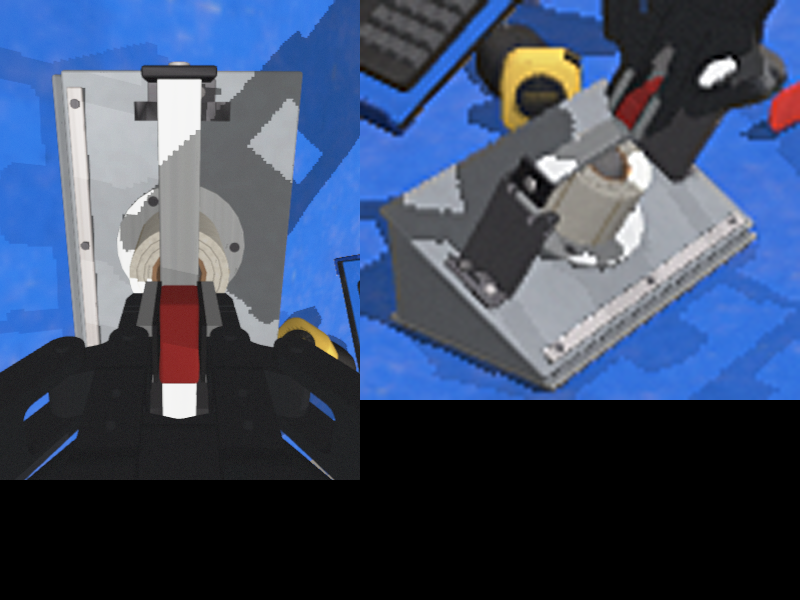

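{"name": "carry_out", "arguments": {
  "commands": [
    {"tx": 0,"ty": 0,"tz": 10,"rx": 0,"ry": 0,"rz": 0,"grip": 10},
    {"tx": 0,"ty": 0,"tz": 15,"rx": 0,"ry": 0,"rz": 0,"grip": 10},
    {"tx": 0,"ty": 0,"tz": 18,"rx": 0,"ry": 0,"rz": 0,"grip": 10},
    {"tx": 0,"ty": 0,"tz": 21,"rx": 0,"ry": 0,"rz": 0,"grip": 10},
    {"tx": 0,"ty": 0,"tz": 21,"rx": 0,"ry": 0,"rz": 0,"grip": 10}
  ]
}}

```text
time_s: 20.38
position: [562.5, 6.4, 91.4]
ee_rot: [2.62, 0.002, -3.079]
ft_force: [0.1, 0.3, -0.6]
gripper_width: 14.8
```

```bash
python3 -c "
from h import *
st()"
```

```text
deck [ 0.1  9.  45.4] L 71.0 Ftool [-0.2 -0.   0.7] M [ 0.24 -0.01  0.01] w 14.8 t 20.38
```

U ≈ 73.7, no contact. Continue to about 65.

{"name": "carry_out", "arguments": {
  "commands": [
    {"tx": 0,"ty": 0,"tz": 3,"rx": 0,"ry": 0,"rz": 0,"grip": 10},
    {"tx": 0,"ty": 0,"tz": 6,"rx": 0,"ry": 0,"rz": 0,"grip": 10},
    {"tx": 0,"ty": 0,"tz": 8,"rx": 0,"ry": 0,"rz": 0,"grip": 10},
    {"tx": 0,"ty": 0,"tz": 8,"rx": 0,"ry": 0,"rz": 0,"grip": 10}
  ]
}}

```text
time_s: 20.88
position: [562.2, 10.5, 84.3]
ee_rot: [2.62, 0.001, -3.079]
ft_force: [-0.0, 0.3, -0.5]
gripper_width: 14.6
```

```bash
python3 -c "
from h import *
st()"
```

```text
deck [ 0.1  9.1 37.2] L 62.8 Ftool [0.  0.  0.6] M [ 0.34  0.04 -0.03] w 14.6 t 20.88
```

{"name": "carry_out", "arguments": {
  "commands": [
    {"tx": 0,"ty": 0,"tz": 1,"rx": 0,"ry": 0,"rz": 0,"grip": 10},
    {"tx": 0,"ty": 0,"tz": 2,"rx": 0,"ry": 0,"rz": 0,"grip": 10},
    {"tx": 0,"ty": 0,"tz": 2.5,"rx": 0,"ry": 0,"rz": 0,"grip": 10},
    {"tx": 0,"ty": 0,"tz": 2.5,"rx": 0,"ry": 0,"rz": 0,"grip": 10}
  ]
}}

```text
time_s: 21.38
position: [562.2, 11.7, 82.2]
ee_rot: [2.62, 0.002, -3.079]
ft_force: [-1.1, -0.7, -0.1]
gripper_width: 15.0
```

```bash
python3 -c "
from h import *
st()"
```

```text
deck [ 0.   9.  34.9] L 60.5 Ftool [ 1.1 -0.6 -0.2] M [ 0.32  0.03 -0.01] w 15.0 t 21.38
```

{"name": "carry_out", "arguments": {
  "commands": [
    {"tx": 0,"ty": 0,"tz": 1,"rx": 0,"ry": 0,"rz": 0,"grip": 10},
    {"tx": 0,"ty": 0,"tz": 1.5,"rx": 0,"ry": 0,"rz": 0,"grip": 10},
    {"tx": 0,"ty": 0,"tz": 1.5,"rx": 0,"ry": 0,"rz": 0,"grip": 10}
  ]
}}

```text
time_s: 21.75
position: [562.3, 11.7, 82.1]
ee_rot: [2.62, 0.002, -3.079]
ft_force: [-6.8, -6.9, 13.4]
gripper_width: 14.7
```

```bash
python3 -c "
from h import *
st()"
```

```text
deck [ 0.   8.9 34.8] L 60.4 Ftool [  7.2   1.1 -14.9] M [ 0.1   1.05 -0.01] w 14.7 t 21.75
```

{"name": "carry_out", "arguments": {
  "commands": [
    {"tx": 0,"ty": 0,"tz": 0,"rx": 0,"ry": 0,"rz": 0,"grip": 18},
    {"tx": 0,"ty": 0,"tz": 0,"rx": 0,"ry": 0,"rz": 0,"grip": 24},
    {"tx": 0,"ty": 0,"tz": 0,"rx": 0,"ry": 0,"rz": 0,"grip": 40},
    {"tx": 0,"ty": 0,"tz": 0,"rx": 0,"ry": 0,"rz": 0,"grip": 50},
    {"tx": 0,"ty": 0,"tz": 0,"rx": 0,"ry": 0,"rz": 0,"grip": 50},
    {"tx": 0,"ty": 0,"tz": -15,"rx": 0,"ry": 0,"rz": 0,"grip": 50},
    {"tx": 0,"ty": 0,"tz": -50,"rx": 0,"ry": 0,"rz": 0,"grip": 50},
    {"tx": 0,"ty": 0,"tz": -100,"rx": 0,"ry": 0,"rz": 0,"grip": 50},
    {"tx": 0,"ty": 0,"tz": -150,"rx": 0,"ry": 0,"rz": 0,"grip": 50},
    {"tx": 0,"ty": 0,"tz": -180,"rx": 0,"ry": 0,"rz": 0,"grip": 50},
    {"tx": 0,"ty": 0,"tz": -180,"rx": 0,"ry": 0,"rz": 0,"grip": 50},
    {"tx": 0,"ty": 0,"tz": -180,"rx": 0,"ry": 0,"rz": 0,"grip": 50}
  ],
  "squeeze": 20
}}

```text
time_s: 23.25
position: [567.1, -77.5, 237.7]
ee_rot: [2.62, 0.001, -3.079]
ft_force: [-0.4, 0.6, -1.1]
gripper_width: 50.1
```

```bash
python3 - <<'E'
from h import *
st()
w=camera_params("wrist");a=capture("wrist");b=capture("scene");t=capture("top")
for n,i in(("w",a),("s",b),("t",t)):cv2.imwrite(f"pics/{n}12.png",i[...,::-1])
m=np.zeros((600,800,3),np.uint8);m[:480,:360]=a[:,140:500]
m[:400,360:]=cv2.resize(b[180:280,232:342],(440,400),interpolation=2)
cv2.imwrite("pics/m12.png",m[...,::-1])
for q in[(0,18,99),(0,-18,99),(0,97.5,74),(0,-97.5,74)]:print(q,proj(w,dk(*q))[0].round(1))
a=a.astype(int)
r=((a[...,0]>90)&(a[...,1]<60)&(a[...,2]<60)).astype(np.uint8);wh=((a.min(2)>95)&(a.max(2)-a.min(2)<40)).astype(np.uint8)
for nm,mm in(("red",r),("wh",wh)):
    n,l,s_,c=cv2.connectedComponentsWithStats(mm)
    for k in range(1,n):
        if s_[k,4]>150:print(nm,s_[k],c[k].round(1))
E
```

```text
deck [  0.4   9.6 214.2] L 239.8 Ftool [0.4 0.  1.3] M [ 0.29 -0.04  0.01] w 50.1 t 23.25
(0, 18, 99) [318.9 201.8]
(0, -18, 99) [318.9 243.4]
(0, 97.5, 74) [319.1 100. ]
(0, -97.5, 74) [318.9 312. ]
red [309 197  20  38 564] [319.1 212.4]
red [300 364  17  54 370] [307.7 389.5]
wh [  92    0   69   24 1114] [127.4   9. ]
wh [ 320    0   70   30 1452] [351.7  12.1]
wh [  513     0   127   326 23201] [592.1 125.1]
wh [  241    87   154   226 27545] [317.1 186.4]
wh [ 505  325   86   39 1338] [546.3 342.3]
wh [542 336  68  29 557] [580.2 348.1]
wh [ 333  343   55   69 2421] [358.5 377.6]
wh [ 543  347   97  103 5243] [606.  387.6]
wh [ 46 351  68  57 982] [ 75.8 379.5]
wh [451 416  51  52 453] [476.6 439.7]
wh [175 423  14  32 276] [183.3 441.6]
wh [473 466  31  14 205] [483.5 475.1]
```

```bash
python3 - <<'E'
from h import *
import itertools
st()
for n in("scene","top"):
    p=camera_params(n);a=cv2.imread(f"pics/{n[0]}12.png")[...,::-1].astype(int)
    r=(a[...,0]>80)&(a[...,0]>2*a[...,1])&(a[...,0]>2*a[...,2])
    c0=proj(p,dk(0,0,85))[0]
    r=r.astype(np.uint8);k_,l,s_,c=cv2.connectedComponentsWithStats(r)
    for k in range(1,k_):
        if np.linalg.norm(c[k]-c0)<25 and s_[k,4]>8:print(n,"red bbox",s_[k],c[k].round(1))
    for dz in(0,10):
      q=proj(p,[dk(x,y,z+dz) for x,y,z in itertools.product((-8,8),(-18,18),(74,93))]);h=cv2.convexHull(q.astype(np.float32))
      M=cv2.moments(h);print(n,"dz",dz,"pred bbox",q.min(0).round(1),(q.max(0)-q.min(0)).round(1),"cent",round(M["m10"]/M["m00"],1),round(M["m01"]/M["m00"],1))
a=cv2.imread("pics/w12.png")[...,::-1].astype(int)
# bar columns by row in the wrist image: bright run around col 319
for v in(105,115,125,180,190,250,270,290,300):
    row=a[v,285:355];print(v,"".join("#" if x.min()>150 else "r" if x[0]>90 and x[1]<60 else "+" if x.min()>90 and x.max()-x.min()<45 else "." for x in row))
E
```

```text
deck [  0.5   9.6 213.7] L 239.3 Ftool [-0.  -1.2 -0.8] M [ 0.2  -0.01 -0.01] w 49.9 t 23.4
scene red bbox [292 208  14  12  87] [297.9 213.4]
scene dz 0 pred bbox [289.7 206.2] [16.2 14.7] cent 297.8 213.5
scene dz 10 pred bbox [291.2 203.6] [16.3 14.8] cent 299.3 210.9
top red bbox [279 221   9  16 128] [283.2 228.7]
top dz 0 pred bbox [277.7 220.2] [10.7 16.4] cent 283.1 228.4
top dz 10 pred bbox [279.6 219.8] [10.8 16.5] cent 285.0 228.0
105 ###############+++++++++####################......+++++++#############
115 ###########.............####################+++++++++++.......+++#####
125 ############################################+++++++##############+++++
180 #############+++++++++++++#####+#####+###+#+++++++++++################
190 ###########+++####+++####+###########+###################++++#########
250 ###########################################+++++######################
270 #################+++.....+#################..........++++++++#########
290 ##############+...........#################............+##############
300 ..........................#################.++++++......+.............
```

```bash
python3 -c "
from plant import job
print(job.sign_off())"
```

```text
the job is handed in; nothing more can be done
None
```

The label roll is on the shaft and down on the turntable. The keeper bar lies in both slots with its red grip outward, and I handed the job in at about 23.4 s of the 62 s allowed.

- **Roll:** I took the farthest roll, lowered it along the shaft with almost no force, and let go only after it met the turntable. Contact came at about 12 N, at a measured height of 5.1 mm, where 6 mm was expected.
- **Bar:** I pressed it into the slots until it met them at about 15 N, at a measured height of 63.1 mm, where 64 mm was expected. The moment showed one end touching first, before I let go.
- **Last checks:**
    - In the scene and top cameras, the red grip's centre is within 0.3 px of where a seated bar should appear.
    - In the wrist camera the bar looks straight and central across the slots. Along its length it reads about 2 mm off centre, within the 5.5 mm play of the end plates.
    - The gripper is clear, with no force beyond sensor noise.

What disagreed or went unchecked:
- **Fingertips:** They lie about 33 mm (shut) to 46 mm (open) short of the stated TCP and about 10 mm to one side. My first roll grasp therefore closed just above the roll. I corrected for this and grasped again.
- **Wrist camera:** Its readings were about 4 px (3 mm) off from the fixed cameras, so I relied on the fixed ones.
- **Final picture:** I had used up the picture limit, so the end state was checked only by numbers from the images.
- **Stapler, tape measure and parcel:** I did not measure them again at the end, but no move went near them.

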